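Empty the offcut tote into the scrap hopper

ROBOT

A 6-joint arm with a two-finger parallel gripper is mounted at the origin on a cart in front of the work surface, level with it; the furniture and walls round the work are solid. World frame = base frame: x ahead of the robot, y to its left, z up, the work surface at z = 0. Lengths are in m, angles in rad, forces in N, time in s.
With the tool pointing down it reaches from about 0.425 to 0.95 m from the base axis. Payload 3.5 kg.
Tool frame: the origin (TCP) lies on the centre line of the jaws, within the pads' length; the fingertips stand 22 mm ahead of it and the grasp point (between the pads) lies 3 mm ahead of it (env.tip_extent is the x of the fingertips in the tool frame, in m); x points along the fingers, z is the direction in which the jaws open and shut, and the axes are right-handed (so a half turn about x gives the same grasp; the last joint's range is limited). The gripper opens to 85 mm and grips with 20 to 120 N. Pads are 22 mm wide; open, the fingers measure 114 mm over their backs; the gripper's body (76 mm by 85 mm) begins 54 mm behind the grasp point. The pads swing forward as they close: fully open they stand 13 mm farther back than shut.
Start: joints at [1.065, 0.286, 1.577, -0, 1.279, -0.15], TCP at [0.235, 0.633, 0.253] pointing down, gripper open.
Joint ranges: [-2.77, 2.77], [-0.9, 2.22], [0.21, 2.48], [-1.53, 4.67], [0.24, 2.81], [-2.84, 2.84]. Speed limits (rad/s): [2.79, 2.79, 3.14, 3.14, 3.14, 3.14].

INTERFACE

Orientations are given as a 3x3 rotation matrix whose columns are the frame's x, y, z axes.
In Python, from plant import monitor, viewer, env gives the robot as it stands.
- The arm moves only by the tool apply_moves, never from a script. Its arguments are lists of equal length, an entry for each row: "travel": the shift along the world's x, y, z in units of 40 mm (1.0 is 40 mm), a list of three; "rotation": the turn, a rotation vector about the world's x, y, z in units of 6 degrees (1.0 is 6 degrees), a list of three; "jaw": the closure, from -1 (fully open) to 1 (shut). A call has 1 to 10 rows; each row shifts and turns the commanded pose from where the row before left it; what a row does not reach is not made up. A row lasts 1/12 s, in which the tool goes at most 41.7 mm and 7.16 degrees, less where a joint would pass 70% of its speed; a pose out of reach is approached as far as the arm can. A call is refused whole if a number of a shift passes 1 or a number of a turn 1, either way. A call with a gripper value outside its range is refused whole. The fingers move at their own pace and stop on an object; the grip force is fixed at half the most. Time passes only in rows, so rows that do not move let the fingers close. It gives the time, the measured TCP pose, the force and the opening at its end, in the units of the state.
- monitor.state(): the state, without advancing time (a new reading comes with each control period).
- viewer.capture(name): name is "scene" or "top" or "wrist"; returns a dict with "image" (480x640x3 uint8, red, green, blue), "camera_matrix" (3x3 intrinsics, pixels), "rvec" (rotation vector, rad) and "tvec" (3), from world to camera coordinates, as OpenCV has them; the wrist camera has in their place "hand_eye" (4x4, takes a point from camera to tool coordinates, whose origin is the TCP and whose axes are the tool frame's). Camera axes: x right, y down, z forward; pixel columns grow to the right and rows downward; lengths in m; the calibration is good to about 2 mm. A picture is of the moment at which its call begins: read the wrist's pose just before it. There is no depth.
- env.job_done(): hands the job in, once; it reports no verdict.
The state is a dict: "t": time; "joint_pos": joint angles; "qd": joint speeds; "tau": joint torques, N m; "position": TCP position; "ee_rot": TCP orientation; "wrist_force": force on the tool from outside, world axes, zero at the start; "moment": the same for the moment, N m; "finger_gap": finger opening in m.
Only numpy, scipy, OpenCV 4.12 (cv2) and the standard library are available. Lean on these libraries where they do the work, as an engineer would, in place of code of your own. Each camera call takes 0.05 s, during which the arm holds its last target. There are 200 camera calls.

TASK

Lift the tote of plywood offcuts, spilling none, onto the green scrap hopper so that its two side pins sit down in the saddles and its rear on the rest bar, and let go. Then take it by the steel bar at its back and tip it up on its pins until every offcut has slid into the hopper. Lower the empty tote gently back onto the rest bar, pins still in the saddles, and leave it there; do not shift the loose things lying about.

Things in the scene. Friction and masses are not known exactly. Their poses are not given: they have to be found in the camera images.
- scrap_hopper: Green open-topped scrap hopper of sheet steel, fixed on the bench. Origin on the bench top straight below its saddle axis; x is level and points the way the tote pours, z up. Trough x -40 to +285 mm, 174 mm wide inside; side walls 85 mm high, far wall 110 mm, an apron sloping down from under the saddles to the floor. Its frame ends at x = -200 mm.
- saddle_axis (a point): Middle between the two saddles, where the tote's pin axis lies when seated: 95 mm above the hopper's origin. On each side wall a bare steel plate (x -42 to +42 mm, top 132 mm above the bench) has a V mouth 45 mm wide narrowing to an open-topped slot 15 mm wide, its bottom 89 mm above the bench. Axes as the hopper.
- rest_bar (a point): Middle of the top of the black rubber rest bar, 146 mm wide, which carries the rear of the tote's floor: hopper x = -155 mm, 75 mm above the bench. Axes as the hopper.
- tote: Loose metal tipping tote holding the five offcuts, about 0.45 to 0.75 kg in all. Origin under the middle of its floor, z up, x to the pouring lip. Floor x -85 to +72 mm, then the lip rises 18 degrees to x = +116 mm. 148 mm wide outside, walls 60 mm high (36 mm at the lip), 4 mm thick. Seated in the saddles it stands level with its underside 75 mm above the bench, its x along the hopper's x.
- tote_pins (a point): Middle of the tote's pin axis: x = +100, z = 20 mm in the tote's frame. A round pin of 12 mm diameter reaches out to 104 mm on either side. Seated, the pins have 1.5 mm play fore and aft, the tote 10 mm sideways, and it swings freely up on the pins. Tipped up about 80 degrees it empties; do not swing it past 90. Axes as the tote.
- carry_grip (a point): Middle of the wooden carrying grip on the fixed hoop over the tote: 18 x 18 mm section, 78 mm long along the tote's y, 135 mm above the tote's underside at x = 0, about over the centre of mass. Pinch it from above, fingers closing along the tote's x. Axes as the tote.
- rear_bar (a point): Middle of the round steel bar behind the tote's rear wall: 10 mm diameter, 82 mm clear along the tote's y, at x = -130, z = 45 mm in the tote's frame, so 230 mm behind and 25 mm above the pin axis. One finger fits into the 40 mm gap between bar and wall. The bar can turn between the fingers while the tote swings. Axes as the tote.
- offcut_1: One plywood offcut block, 57 x 54 x 44 mm lying in the tote. Origin in the middle of its underside as it lies at the start.
- offcut_2: One plywood offcut, 56 x 55 x 18 mm lying in the tote. Origin in the middle of its underside as it lies at the start.
- offcut_3: One plywood offcut, 40 x 64 x 18 mm lying in the tote. Origin in the middle of its underside as it lies at the start.
- offcut_4: One plywood offcut, 40 x 64 x 18 mm lying in the tote. Origin in the middle of its underside as it lies at the start.
- offcut_5: One plywood offcut, 40 x 64 x 18 mm lying in the tote. Origin in the middle of its underside as it lies at the start.
- glue_bottle: Bystander: white glue bottle with a dark green cap and nozzle, 56 mm across, 127 mm tall, standing; origin under its middle.
- yellow_cup: Bystander: cut-down yellow plastic container, 76 x 84 x 46 mm; origin under its middle.
- tape_roll: Bystander: small roll of yellow tape, 42 mm across, 19 mm high; origin under its middle.
- screwdriver_red: Bystander: screwdriver with a red handle, 66 x 166 x 30 mm, lying; origin under its middle.
- plug_block: Bystander: small grey resin pattern with a pin on top, 56 x 44 x 28 mm; origin under its middle.
Things that resemble listed ones, but are neither listed nor needed, are in the scene too. What is shaped like the offcut_5 but orange or pink is not meant.

How it is judged:
By the outcome, as a careful person would: the job done as asked, in the order asked, and still so for the second after the job is handed in, with the robot touching nothing.
It also fails if it takes over 67 s, if anything falls off the work surface, if the arm or the gripper's body presses on something with over 40 N, if the wrist force passes 120 N, or if a joint passes its speed limit or range.

## Working session

There is one attempt and no reset: what is moved stays moved. The work goes in short steps, Python scripts to look and compute and a tool call to move; the robot and the scene stay as the last step left them, time stands still between calls to the robot, and variables do not carry over. Pictures are saved under pics/ and viewed, about 8 in all and at most 12, crops included, and the job is handed in when it is done.

Besides the shell and the picture viewer there is one more tool, called after "Call:" by a JSON object that holds its "fn" and its "kwargs". apply_moves: Moves the arm, as the interface text tells. Its arguments: {"type":"object","properties":{"travel":{"type":"array","items":{"type":"array","items":{"type":"number"}}},"rotation":{"type":"array","items":{"type":"array","items":{"type":"number"}}},"jaw":{"type":"array","items":{"type":"number"}}},"required":["travel","rotation","jaw"]}

```bash
ls; mkdir -p pics
cat > h.py <<'E'
import numpy as np, cv2
from plant import monitor, viewer, env
def cap(n,f=None):
    s=monitor.state(); d=viewer.capture(n); im=d["image"][:,:,::-1].copy()
    if f: cv2.imwrite("pics/"+f,im)
    K=np.array(d["camera_matrix"])
    if "rvec" in d:
        R=cv2.Rodrigues(np.array(d["rvec"],float))[0]; t=np.array(d["tvec"],float).ravel()
    else:
        H=np.array(d["hand_eye"]); T=np.eye(4); T[:3,:3]=s["ee_rot"]; T[:3,3]=s["position"]
        M=np.linalg.inv(T@H); R=M[:3,:3]; t=M[:3,3]
    return im,K,R,t
def ray(K,R,t,uv):
    d=R.T@np.linalg.inv(K)@np.array([uv[0],uv[1],1.]); return -R.T@t,d
def onplane(K,R,t,uv,z):
    o,d=ray(K,R,t,uv); return o+d*(z-o[2])/d[2]
def proj(K,R,t,p):
    c=R@np.array(p)+t; u=K@c; return u[:2]/u[2]
E
python3 - <<'E'
from h import *
import pickle
D={}
for n in("scene","top","wrist"):
    D[n]=cap(n,n+"0.png"); print(n,-D[n][2].T@D[n][3])
pickle.dump(D,open("d0.pkl","wb"))
s=monitor.state();print(s["t"],s["position"],s["ee_rot"],s["finger_gap"],s["wrist_force"])
E
```

```text
pics
scene [-0.36255336 -0.7984642   0.74945988]
top [ 0.35905953 -0.07816481  1.26148718]
wrist [0.16087718 0.66111007 0.3725107 ]
0.15 [0.23485817 0.63233113 0.25222   ] [[-8.95297774e-04 -9.37387917e-01  3.48285933e-01]
 [-1.61272467e-03  3.48286973e-01  9.37386571e-01]
 [-9.99998299e-01  2.77550793e-04 -1.82356918e-03]] 0.0855257930486564 [-0.10380858 -0.16825035 -0.02071602]
```

View pics/scene0.png

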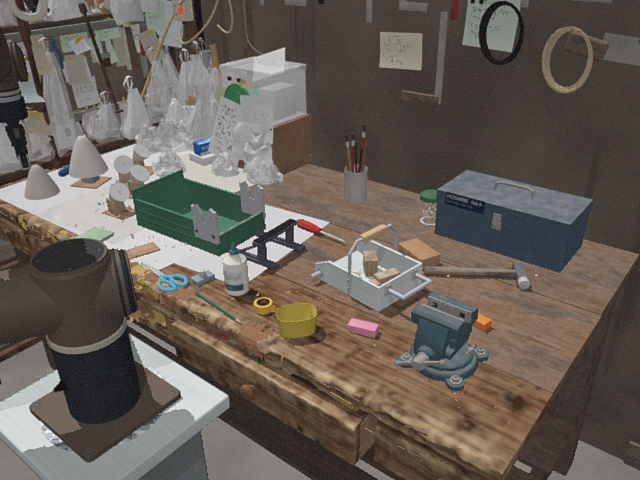

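View pics/top0.png

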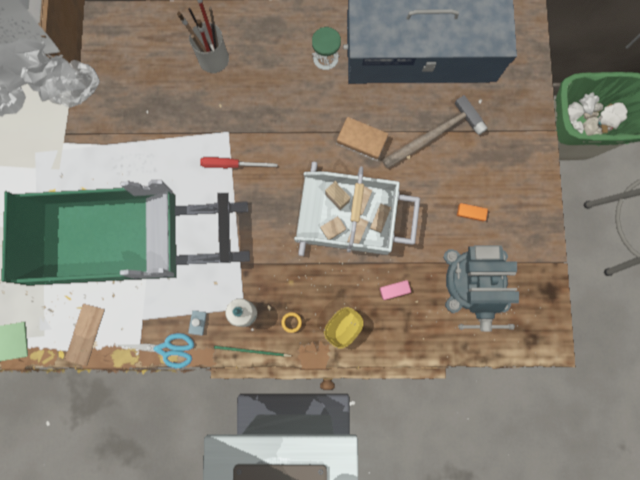

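The top view shows the tote at about (350,212) with its lip to the left. The wooden grip is at (357,203), the rear bar at (414,220), and the pin ends at (314,168) and (303,250). The hopper is at (90,235), with the saddle plates at about (150,190) and (150,272) and the rest bar at (224,228).
Possible confusions:
- Carry grip (357,203): could be taken for the loose wood block (363,138), the hammer handle (430,138) or the offcuts inside the tote.
- Rear bar (414,220): could be taken for the pins or the toolbox handle (432,13).
- Hopper: could be taken for the green bin (600,110).

I choose the grip on the hoop, and will check it in a close crop.

Run:
```python
from h import *
im=cv2.imread("pics/top0.png")
a=cv2.resize(im[155:265,285:430],None,fx=5,fy=5,interpolation=cv2.INTER_CUBIC)[:, :725]
cv2.imwrite("pics/ca.png",a)
b=cv2.resize(im[175:290,110:260],None,fx=5,fy=5,interpolation=cv2.INTER_CUBIC)
cv2.imwrite("pics/cb.png",b)
```

```text
(no output)
```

View pics/ca.png

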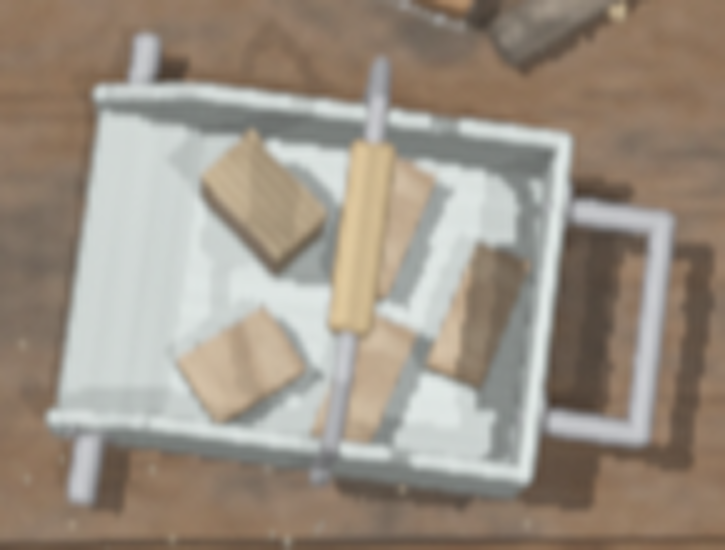

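View pics/cb.png

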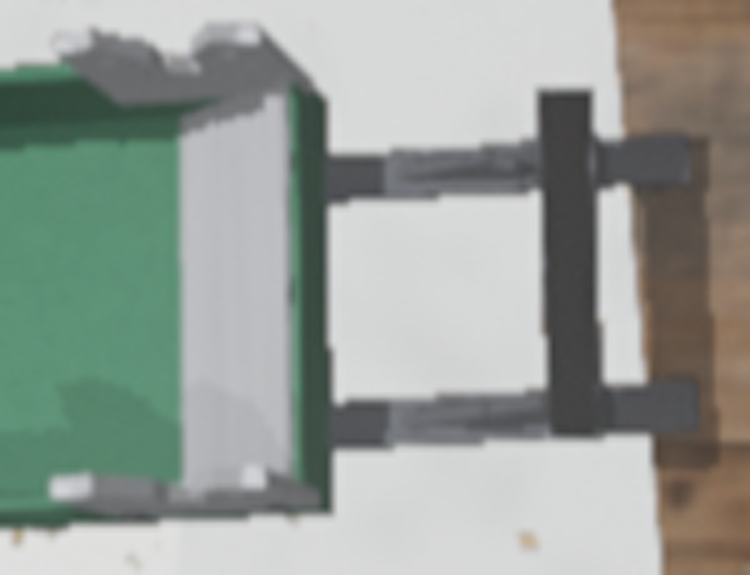

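Run:
```python
from h import *
import pickle
D=pickle.load(open("d0.pkl","rb")); _,K,R,t=D["top"]
def A(u,v,z): return onplane(K,R,t,(285+u/5-.4,155+v/5-.4),z)*1000
def B(u,v,z): return onplane(K,R,t,(110+u/5-.4,175+v/5-.4),z)*1000
np.set_printoptions(precision=1,suppress=True)
g=[A(*p,144) if 0 else A(*p,.144) for p in((352,140),(393,143),(371,330),(331,328))];print("grip",np.mean(g,0),g)
p1=A(147,36,.022);p2=A(82,500,.022);print("pins",p1,p2,(p1+p2)/2,np.linalg.norm(p1-p2))
b1=A(663,212,.05);b2=A(635,440,.05);print("bar",b1,b2,(b1+b2)/2,b1-b2)
c=[B(*p,.075) for p in((538,92),(592,90),(603,433),(551,435))];print("rest",np.mean(c,0),c)
for p in((58,40),(95,36),(195,35),(260,30),(50,487),(95,480),(245,475),(265,478)):print(p,B(*p,.132))
# hopper rear rim
print("pin dir deg", np.degrees(np.arctan2(*(p1-p2)[1::-1])),"bar",np.degrees(np.arctan2(*(b1-b2)[1::-1])))
d=(c[0]+c[1]-c[2]-c[3])/2;print("rest dir",np.degrees(np.arctan2(d[1],d[0])),np.linalg.norm(d))
```

```text
grip [ 614.4 -159.2  144. ] [array([ 652.8, -156. ,  144. ]), array([ 651.4, -172.2,  144. ]), array([ 576.3, -162.2,  144. ]), array([ 577.2, -146.6,  144. ])]
pins [732.7 -75.   22. ] [526.4 -46.1  22. ] [629.6 -60.5  22. ] 208.27603437261573
bar [ 645.  -294.3   50. ] [ 546.9 -279.1   50. ] [ 595.9 -286.7   50. ] [ 98.1 -15.1   0. ]
rest [578.4 112.8  75. ] [array([650.4, 128.1,  75. ]), array([651.1, 105.5,  75. ]), array([506.3,  98. ,  75. ]), array([505.6, 119.4,  75. ])]
(58, 40) [659.1 311.8 132. ]
(95, 36) [660.6 297.  132. ]
(195, 35) [660.8 256.7 132. ]
(260, 30) [662.7 230.6 132. ]
(50, 487) [479.1 305.7 132. ]
(95, 480) [481.7 288.2 132. ]
(245, 475) [483.4 229.4 132. ]
(265, 478) [482.2 221.5 132. ]
pin dir deg -7.976567401129548 bar -8.769270482803202
rest dir 3.194773343937443 144.99930880574306
```

Call:
{"fn": "apply_moves", "kwargs": {"travel": [[0.4,-0.82,0],[0.4,-0.82,0],[0.4,-0.82,0],[0.4,-0.82,0],[0.4,-0.82,0],[0.4,-0.82,0],[0.4,-0.82,0],[0.4,-0.82,0],[0.4,-0.82,0],[0.4,-0.82,0]], "rotation": [[0,0,0.1],[0,0,0.1],[0,0,0.1],[0,0,0.1],[0,0,0.1],[0,0,0.1],[0,0,0.1],[0,0,0.1],[0,0,0.1],[0,0,0.1]], "jaw": [-1,-1,-1,-1,-1,-1,-1,-1,-1,-1]}}

```text
t: 0.98
position: [0.3953, 0.303, 0.2531]
ee_rot: [[-0.0, -0.969, 0.248], [-0.0, 0.248, 0.969], [-1.0, 0.0, -0.0]]
wrist_force: [0.9, -0.4, 0.7]
finger_gap: 0.0856
```

Call:
{"fn": "apply_moves", "kwargs": {"travel": [[0.4,-0.84,0],[0.4,-0.84,0],[0.4,-0.84,0],[0.4,-0.84,0],[0.4,-0.84,0],[0.4,-0.84,0],[0.4,-0.84,0],[0.4,-0.84,0],[0.4,-0.84,0],[0.4,-0.84,0]], "rotation": [[0,0,0.1],[0,0,0.1],[0,0,0.1],[0,0,0.1],[0,0,0.1],[0,0,0.1],[0,0,0.1],[0,0,0.1],[0,0,0.1],[0,0,0.1]], "jaw": [-1,-1,-1,-1,-1,-1,-1,-1,-1,-1]}}

```text
t: 1.82
position: [0.5554, -0.0331, 0.253]
ee_rot: [[-0.0, -0.989, 0.146], [0.0, 0.146, 0.989], [-1.0, 0.0, 0.0]]
wrist_force: [0.4, 0.5, 0.3]
finger_gap: 0.085
```

Call:
{"fn": "apply_moves", "kwargs": {"travel": [[0.4,-0.84,0],[0.4,-0.84,0],[0.2,-0.4,0],[0.1,-0.2,0],[0,0,0],[0,0,0]], "rotation": [[0,0,0],[0,0,0],[0,0,0],[0,0,0],[0,0,0],[0,0,0]], "jaw": [-1,-1,-1,-1,-1,-1]}}

```text
t: 2.32
position: [0.5987, -0.1219, 0.2528]
ee_rot: [[-0.001, -0.989, 0.146], [0.001, 0.146, 0.989], [-1.0, 0.001, 0.001]]
wrist_force: [-0.0, 0.2, 1.3]
finger_gap: 0.0855
```

Run:
```python
from h import *
im,K,R,t=cap("wrist","w1.png")
s=monitor.state();print(s["t"],s["position"],np.round(s["ee_rot"],3),s["joint_pos"])
# expected grip corners & bar ends drawn
o=np.array([.6148,-.1594,0]);h=np.radians(81.6);X=np.array([np.cos(h),np.sin(h),0]);Y=np.array([-X[1],X[0],0]);Z=np.array([0,0,1.])
P=lambda x,y,z:proj(K,R,t,o+X*x+Y*y+Z*z)
for p in[(9,39,144),(9,-39,144),(-9,-39,144),(-9,39,144),(-130,41,50),(-130,-41,50),(100,104,26),(100,-104,26)]:
    u=P(*[q/1000 for q in p]);cv2.circle(im,tuple(int(v) for v in np.round(np.clip(u,-999,1999))),3,(0,0,255),1);print(p,u.round())
cv2.imwrite("pics/w1m.png",im)
```

```text
2.3667 [ 0.59857482 -0.12130569  0.25295831] [[-0.001 -0.989  0.145]
 [ 0.001  0.145  0.989]
 [-1.     0.001  0.001]] [-3.66090771e-01  1.47561937e-01  1.74059855e+00  4.78613143e-04
  1.25467024e+00 -1.79144358e+00]
(9, 39, 144) [289. 219.]
(9, -39, 144) [292. 316.]
(-9, -39, 144) [269. 316.]
(-9, 39, 144) [263. 219.]
(-130, 41, 50) [156. 193.]
(-130, -41, 50) [169. 270.]
(100, 104, 26) [391. 125.]
(100, -104, 26) [380. 311.]
```

View pics/w1m.png

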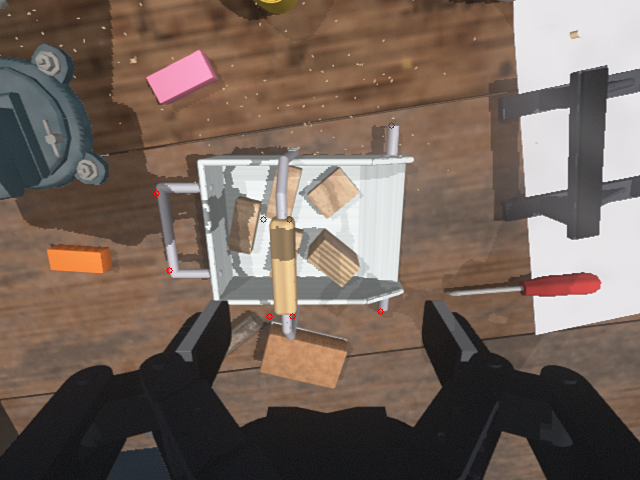

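Close check: the grip on the hoop sits at (284,267), 3–5 mm from the prediction, and the pins and rear bar agree to within about 4 px. The choice is confirmed, so I'll descend and grasp.

Call:
{"fn": "apply_moves", "kwargs": {"travel": [[0.4,-0.9,0],[0,0,-0.5],[0,0,-0.5],[0,0,-0.5],[0,0,-0.5],[0,0,-0.5],[0,0,-0.38],[0,0,0]], "rotation": [[0,0,0],[0,0,0],[0,0,0],[0,0,0],[0,0,0],[0,0,0],[0,0,0],[0,0,0]], "jaw": [-1,-1,-1,-1,-1,-1,-1,-1]}}

```text
t: 3.03
position: [0.6124, -0.1555, 0.1339]
ee_rot: [[-0.007, -0.99, 0.144], [0.003, 0.144, 0.99], [-1.0, 0.008, 0.002]]
wrist_force: [-0.5, 0.8, -0.7]
finger_gap: 0.0851
```

Call:
{"fn": "apply_moves", "kwargs": {"travel": [[0,0,0],[0,0,0],[0,0,0],[0,0,0],[0,0,0],[0,0,0],[0,0,0],[0,0,0],[0,0,0],[0,0,0]], "rotation": [[0,0,0],[0,0,0],[0,0,0],[0,0,0],[0,0,0],[0,0,0],[0,0,0],[0,0,0],[0,0,0],[0,0,0]], "jaw": [0,0.4,0.7,1,1,1,1,1,1,1]}}

```text
t: 3.87
position: [0.6157, -0.1579, 0.1391]
ee_rot: [[0.002, -0.989, 0.146], [0.001, 0.146, 0.989], [-1.0, -0.001, 0.001]]
wrist_force: [0.2, 5.1, 5.6]
finger_gap: 0.0171
```

Call:
{"fn": "apply_moves", "kwargs": {"travel": [[0,0,0.1],[0,0,0.2],[0,0,0.4],[0,0,0.5],[0,0,0.6],[0,0,0.6],[0,0,0.6],[0,0,0.5],[0,0,0.3],[0,0,0.1]], "rotation": [[0,0,0],[0,0,0],[0,0,0],[0,0,0],[0,0,0],[0,0,0],[0,0,0],[0,0,0],[0,0,0],[0,0,0]], "jaw": [1,1,1,1,1,1,1,1,1,1]}}

```text
t: 4.7
position: [0.6153, -0.1592, 0.2958]
ee_rot: [[0.002, -0.989, 0.146], [-0.002, 0.146, 0.989], [-1.0, -0.002, -0.001]]
wrist_force: [1.1, -0.4, -4.6]
finger_gap: 0.0172
```

Call:
{"fn": "apply_moves", "kwargs": {"travel": [[-0.01,0.08,0],[-0.02,0.16,0],[-0.03,0.24,0],[-0.04,0.32,0],[-0.05,0.4,0],[-0.06,0.48,0],[-0.06,0.5,0],[-0.06,0.5,0],[-0.06,0.5,0],[-0.06,0.5,0]], "rotation": [[0,0,0.02],[0,0,0.04],[0,0,0.06],[0,0,0.08],[0,0,0.1],[0,0,0.12],[0,0,0.12],[0,0,0.12],[0,0,0.12],[0,0,0.12]], "jaw": [1,1,1,1,1,1,1,1,1,1]}}

```text
t: 5.53
position: [0.5962, -0.0085, 0.2936]
ee_rot: [[-0.001, -0.999, 0.05], [0.001, 0.05, 0.999], [-1.0, 0.001, 0.001]]
wrist_force: [-0.1, 0.7, -6.3]
finger_gap: 0.0171
```

Call:
{"fn": "apply_moves", "kwargs": {"travel": [[-0.06,0.5,0],[-0.06,0.5,0],[-0.06,0.5,0],[-0.06,0.5,0],[-0.06,0.48,0],[-0.06,0.48,0],[-0.06,0.48,0],[-0.05,0.4,0],[-0.04,0.32,0],[-0.03,0.2,0]], "rotation": [[0,0,0.12],[0,0,0.12],[0,0,0.12],[0,0,0.12],[0,0,0.12],[0,0,0.12],[0,0,0.12],[0,0,0.12],[0,0,0.1],[0,0,0.06]], "jaw": [1,1,1,1,1,1,1,1,1,1]}}

```text
t: 6.37
position: [0.5743, 0.1657, 0.2937]
ee_rot: [[-0.001, -0.998, -0.068], [0.001, -0.068, 0.998], [-1.0, 0.001, 0.001]]
wrist_force: [0.0, -0.1, -5.6]
finger_gap: 0.017
```

Call:
{"fn": "apply_moves", "kwargs": {"travel": [[-0.02,0.1,0],[0,0.03,0],[0,0,0],[0,0,0]], "rotation": [[0,0,0.02],[0,0,0],[0,0,0],[0,0,0]], "jaw": [1,1,1,1]}}

```text
t: 6.7
position: [0.5748, 0.1677, 0.2941]
ee_rot: [[0.0, -0.998, -0.067], [-0.001, -0.067, 0.998], [-1.0, 0.0, -0.001]]
wrist_force: [0.1, 0.0, -5.1]
finger_gap: 0.017
```

Run:
```python
from h import *
import pickle
D={n:cap(n,n+"2.png") for n in("top","wrist")}
pickle.dump(D,open("d2.pkl","wb"))
s=monitor.state();print(s["t"],s["position"],np.round(s["ee_rot"],3),s["wrist_force"],s["joint_pos"])
im=D["top"][0]; cv2.imwrite("pics/t2.png",np.vstack([cv2.resize(im[165:300,90:270],(720,540),interpolation=cv2.INTER_CUBIC)]))
```

```text
6.8 [0.57490874 0.16753538 0.29409609] [[-0.    -0.998 -0.066]
 [-0.    -0.066  0.998]
 [-1.     0.    -0.   ]] [ 0.03571721 -0.52794878 -5.38422724] [ 1.14376194e-01  9.09504192e-02  1.72707156e+00 -3.26068868e-04
  1.32363613e+00 -1.52248340e+00]
```

View pics/t2.png

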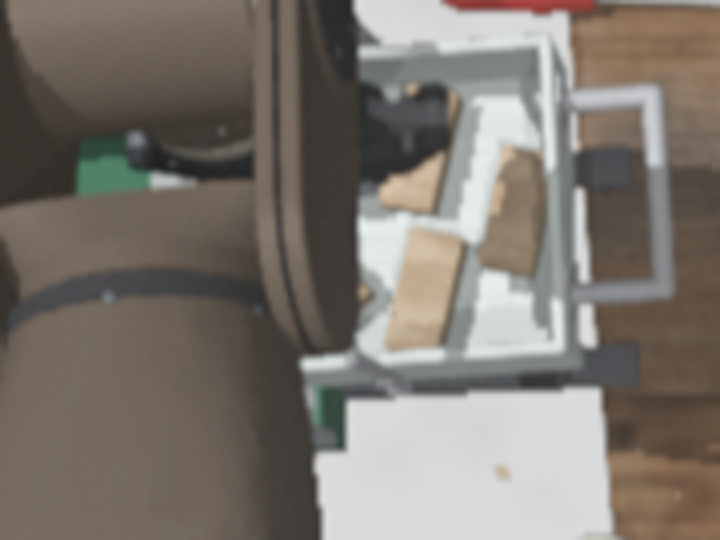

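View pics/wrist2.png

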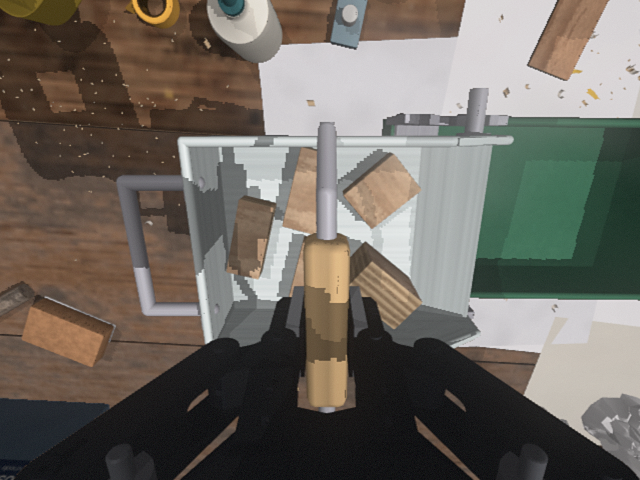

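Seven pictures viewed so far. In the wrist view all five offcuts are in the tote, the near pin end is at about (479,95), and the near saddle plate spans columns 383–510 at row ~120. I'll measure the pin and plate from this view.

Run:
```python
from h import *
import pickle
np.set_printoptions(precision=1,suppress=True)
D=pickle.load(open("d2.pkl","rb")); im,K,R,t=D["wrist"]
f=lambda u,v,z:print((u,v,z),onplane(K,R,t,(u,v),z)*1000)
f(479,90,.178);f(479,115,.178)
for u in(383,438,475,509):f(u,120,.132)
# rear bar in wrist
f(129,185,.201);f(147,306,.201)
# predicted points
for p in((.569,.2675),):
    for y in(-.042,-.0225,.0225,.042):
        print(y,proj(K,R,t,(p[0]-.09,p[1]+y,.132)))
c=cv2.resize(im[75:175,340:560],(792,360),interpolation=cv2.INTER_CUBIC);cv2.imwrite("pics/c3.png",c)
```

```text
(479, 90, 0.178) [465.8 260.9 178. ]
(479, 115, 0.178) [481.  264.1 178. ]
(383, 120, 0.132) [486.9 207.9 132. ]
(438, 120, 0.132) [484.  251.8 132. ]
(475, 120, 0.132) [482.  281.3 132. ]
(509, 120, 0.132) [480.2 308.5 132. ]
(129, 185, 0.201) [538.9  39.2 201. ]
(147, 306, 0.201) [626.5  41.9 201. ]
-0.042 [406.2 111.1]
-0.0225 [430.5 112.8]
0.0225 [486.5 116.8]
0.042 [510.6 118.5]
```

View pics/c3.png

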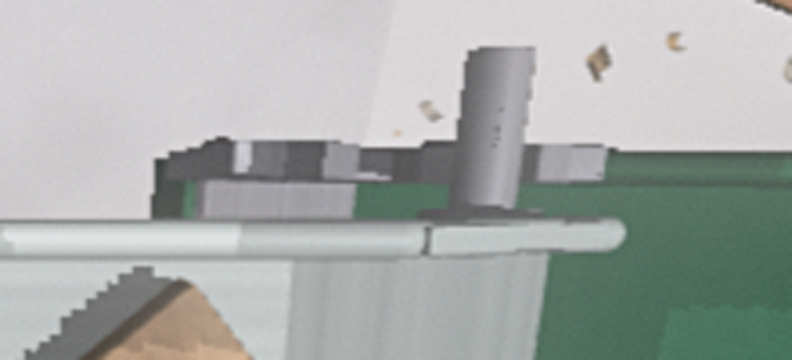

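The pin line is within about 2 mm of the saddle middle fore and aft, well inside the V mouth. I'll turn by −0.7°, nudge +1.5 mm in y, and lower it in.

Call:
{"fn": "apply_moves", "kwargs": {"travel": [[0.01,0.04,0],[0,0,-0.1],[0,0,-0.2],[0,0,-0.2],[0,0,-0.2],[0,0,-0.2],[0,0,-0.2],[0,0,-0.2],[0,0,-0.1],[0,0,0]], "rotation": [[0,0,-0.12],[0,0,0],[0,0,0],[0,0,0],[0,0,0],[0,0,0],[0,0,0],[0,0,0],[0,0,0],[0,0,0]], "jaw": [1,1,1,1,1,1,1,1,1,1]}}

```text
t: 7.63
position: [0.5743, 0.1698, 0.2362]
ee_rot: [[-0.003, -0.998, -0.055], [-0.0, -0.055, 0.999], [-1.0, 0.003, -0.0]]
wrist_force: [-0.7, 0.4, -6.5]
finger_gap: 0.017
```

Call:
{"fn": "apply_moves", "kwargs": {"travel": [[0,0,-0.1],[0,0,-0.1],[0,0,-0.1],[0,0,-0.1],[0,0,0],[0,0,0]], "rotation": [[0,0,0],[0,0,0],[0,0,0],[0,0,0],[0,0,0],[0,0,0]], "jaw": [1,1,1,1,1,1]}}

```text
t: 8.13
position: [0.5749, 0.1699, 0.2217]
ee_rot: [[-0.001, -0.999, -0.055], [-0.0, -0.055, 0.999], [-1.0, 0.001, -0.0]]
wrist_force: [-0.3, -0.6, -5.5]
finger_gap: 0.0171
```

Call:
{"fn": "apply_moves", "kwargs": {"travel": [[0,0,-0.05],[0,0,-0.05],[0,0,-0.05],[0,0,0],[0,0,0]], "rotation": [[0,0,0],[0,0,0],[0,0,0],[0,0,0],[0,0,0]], "jaw": [1,1,1,1,1]}}

```text
t: 8.55
position: [0.5749, 0.1699, 0.2159]
ee_rot: [[-0.001, -0.999, -0.055], [-0.0, -0.055, 0.999], [-1.0, 0.001, -0.0]]
wrist_force: [-0.2, 0.3, -4.7]
finger_gap: 0.0171
```

Call:
{"fn": "apply_moves", "kwargs": {"travel": [[0,0,-0.03],[0,0,-0.03],[0,0,0],[0,0,0]], "rotation": [[0,0,0],[0,0,0],[0,0,0],[0,0,0]], "jaw": [1,1,1,1]}}

```text
t: 8.88
position: [0.5752, 0.1701, 0.2142]
ee_rot: [[0.001, -0.999, -0.055], [0.0, -0.055, 0.999], [-1.0, -0.001, 0.0]]
wrist_force: [-1.4, 1.1, -3.8]
finger_gap: 0.0169
```

Call:
{"fn": "apply_moves", "kwargs": {"travel": [[0,0,-0.03],[0,0,-0.02],[0,0,0],[0,0,0]], "rotation": [[0,0,0],[0,0,0],[0,0,0],[0,0,0]], "jaw": [1,1,1,1]}}

```text
t: 9.22
position: [0.5753, 0.1705, 0.214]
ee_rot: [[0.001, -0.998, -0.055], [0.001, -0.055, 0.998], [-1.0, -0.001, 0.001]]
wrist_force: [-4.1, 1.1, 4.2]
finger_gap: 0.0171
```

Contact at z = 0.214, exactly the expected seated height. Releasing.

Call:
{"fn": "apply_moves", "kwargs": {"travel": [[0,0,0.02],[0,0,0],[0,0,0],[0,0,0],[0,0,0],[0,0,0.4],[0,0,0.6],[0,0,0.8],[0,0,0.6],[0,0,0.2]], "rotation": [[0,0,0],[0,0,0],[0,0,0],[0,0,0],[0,0,0],[0,0,0],[0,0,0],[0,0,0],[0,0,0],[0,0,0]], "jaw": [0.4,0,-0.5,-0.6,-0.6,-0.6,-0.6,-0.6,-0.6,-0.6]}}

```text
t: 10.05
position: [0.5768, 0.17, 0.3218]
ee_rot: [[0.008, -0.998, -0.055], [0.001, -0.055, 0.999], [-1.0, -0.008, 0.0]]
wrist_force: [0.7, 0.0, 1.8]
finger_gap: 0.0683
```

Call:
{"fn": "apply_moves", "kwargs": {"travel": [[0.02,-0.2,0],[0.02,-0.4,0],[0.02,-0.5,0],[0.02,-0.6,0],[0.02,-0.6,0],[0.02,-0.5,0],[0.02,-0.3,0],[0.02,-0.14,0],[0,0,0],[0,0,0]], "rotation": [[0,0,0],[0,0,0],[0,0,0],[0,0,0],[0,0,0],[0,0,0],[0,0,0],[0,0,0],[0,0,0],[0,0,0]], "jaw": [0,0,0,0,0,0,0,0,0,0]}}

```text
t: 10.88
position: [0.5813, 0.0405, 0.3156]
ee_rot: [[-0.001, -0.999, -0.054], [0.001, -0.054, 0.999], [-1.0, 0.001, 0.001]]
wrist_force: [-0.4, 1.1, -0.2]
finger_gap: 0.0428
```

Run:
```python
from h import *
im,K,R,t=cap("wrist","w4.png")
s=monitor.state();print(s["t"],s["position"],np.round(s["ee_rot"],3),s["finger_gap"])
o=np.array([.575,.1703,.075]);h=np.radians(93.15);X=np.array([np.cos(h),np.sin(h),0]);Y=np.array([-X[1],X[0],0])
for p in[(-130,41,50),(-130,-41,50),(100,104,26),(100,-104,26),(-89,74,60),(-89,-74,60)]:
    q=np.array(p)/1000;u=proj(K,R,t,o+X*q[0]+Y*q[1]+[0,0,q[2]]);print(p,u.round());cv2.circle(im,tuple(int(v) for v in np.round(u)),3,(0,0,255),1)
cv2.imwrite("pics/w4m.png",im); cap("scene","s4.png")
```

```text
10.9333 [0.58133443 0.0409693  0.31592596] [[-0.001 -0.998 -0.055]
 [ 0.001 -0.055  0.998]
 [-1.     0.001  0.001]] 0.042438438666429004
(-130, 41, 50) [325. 173.]
(-130, -41, 50) [325. 256.]
(100, 104, 26) [571. 101.]
(100, -104, 26) [529. 300.]
(-89, 74, 60) [372. 135.]
(-89, -74, 60) [366. 290.]
```

View pics/w4m.png

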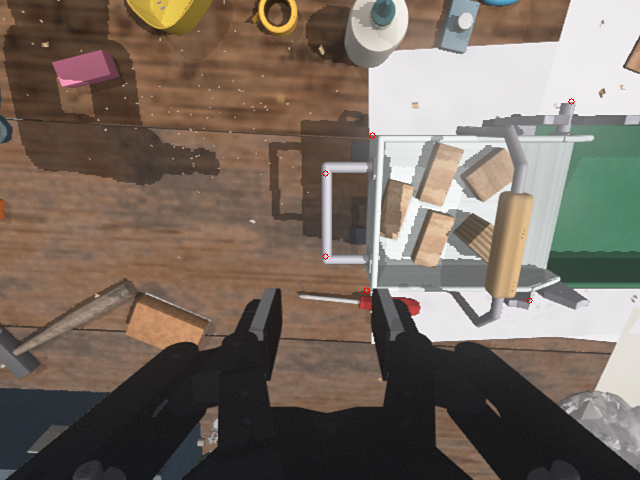

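The wrist view shows the bar from (325,173) to (325,256), right on the prediction. The tote sits square, all five offcuts are inside, and the near pin is in its slot at (565,115). I'll descend on the bar at about 43 mm opening.

Call:
{"fn": "apply_moves", "kwargs": {"travel": [[0,0,-0.4],[0,0,-0.6],[0,0,-0.7],[0,0,-0.7],[0,0,-0.7],[0,0,-0.6],[0,0,-0.5],[0,0,-0.4],[0,0,-0.22],[0,0,0]], "rotation": [[0,0,0],[0,0,0],[0,0,0],[0,0,0],[0,0,0],[0,0,0],[0,0,0],[0,0,0],[0,0,0],[0,0,0]], "jaw": [0,0,0,0,0,0,0,0,0,0]}}

```text
t: 11.82
position: [0.58, 0.0413, 0.1212]
ee_rot: [[-0.005, -0.998, -0.056], [0.001, -0.056, 0.998], [-1.0, 0.005, 0.001]]
wrist_force: [0.0, -0.5, -0.9]
finger_gap: 0.0428
```

Call:
{"fn": "apply_moves", "kwargs": {"travel": [[0,0,0],[0,0,0],[0,0,0],[0,0,0],[0,0,0],[0,0,0]], "rotation": [[0,0,0],[0,0,0],[0,0,0],[0,0,0],[0,0,0],[0,0,0]], "jaw": [0.3,0.6,0.8,1,1,1]}}

```text
t: 12.32
position: [0.5826, 0.0404, 0.1255]
ee_rot: [[0.003, -0.999, -0.054], [0.0, -0.054, 0.999], [-1.0, -0.003, -0.0]]
wrist_force: [-0.7, 2.2, 4.4]
finger_gap: 0.0076
```

Run:
```python
import numpy as np
th=[0,.5,1.5,3,5]+list(np.arange(7.25,80.1,2.25))+[81,82]
a=np.radians(np.array(th)+6.203);X=-231.4*np.cos(a);Z=231.4*np.sin(a)
P=np.c_[-.055*(X-X[0]),.9985*(X-X[0]),Z-Z[0]]/40
D=np.diff(np.round(P,2),axis=0).round(2)
for i in range(0,len(D),10):print(th[i+1],[list(map(float,r)) for r in D[i:i+10]], (P[min(i+10,len(D))]*40).round(1))
```

```text
0.5 [[0.0, 0.01, 0.05], [0.0, 0.01, 0.1], [0.0, 0.02, 0.15], [0.0, 0.04, 0.2], [-0.01, 0.04, 0.22], [0.0, 0.06, 0.22], [0.0, 0.07, 0.22], [-0.01, 0.07, 0.21], [0.0, 0.08, 0.21], [-0.01, 0.09, 0.21]] [-1.1 19.8 71.7]
20.75 [[0.0, 0.1, 0.21], [-0.01, 0.11, 0.2], [0.0, 0.11, 0.19], [-0.01, 0.13, 0.19], [-0.01, 0.13, 0.19], [-0.01, 0.13, 0.18], [0.0, 0.15, 0.18], [-0.01, 0.15, 0.17], [-0.01, 0.15, 0.16], [-0.01, 0.17, 0.16]] [ -4.   72.7 144.8]
43.25 [[-0.01, 0.17, 0.15], [-0.01, 0.17, 0.15], [-0.01, 0.18, 0.13], [-0.01, 0.19, 0.13], [-0.01, 0.19, 0.12], [-0.01, 0.2, 0.12], [-0.01, 0.2, 0.11], [-0.01, 0.2, 0.1], [-0.01, 0.21, 0.09], [-0.02, 0.21, 0.08]] [ -8.2 149.6 192. ]
65.75 [[-0.01, 0.21, 0.08], [-0.01, 0.22, 0.06], [-0.01, 0.22, 0.06], [-0.01, 0.22, 0.05], [-0.02, 0.22, 0.04], [-0.01, 0.23, 0.03], [-0.01, 0.22, 0.02], [-0.01, 0.18, 0.01], [-0.01, 0.1, 0.01]] [-12.3 222.5 206.3]
```

Call:
{"fn": "apply_moves", "kwargs": {"travel": [[0,0.01,0.05],[0,0.01,0.1],[0,0.02,0.15],[0,0.04,0.2],[-0.01,0.04,0.22],[0,0.06,0.22],[0,0.07,0.22],[-0.01,0.07,0.21],[0,0.08,0.21],[-0.01,0.09,0.21]], "rotation": [[0,0,0],[0,0,0],[0,0,0],[0,0,0],[0,0,0],[0,0,0],[0,0,0],[0,0,0],[0,0,0],[0,0,0]], "jaw": [1,1,1,1,1,1,1,1,1,1]}}

```text
t: 13.15
position: [0.5803, 0.0604, 0.1963]
ee_rot: [[0.0, -0.999, -0.055], [0.0, -0.055, 0.999], [-1.0, -0.0, 0.0]]
wrist_force: [0.4, -0.6, -4.8]
finger_gap: 0.0077
```

Call:
{"fn": "apply_moves", "kwargs": {"travel": [[0,0.1,0.21],[-0.01,0.11,0.2],[0,0.11,0.19],[-0.01,0.13,0.19],[-0.01,0.13,0.19],[-0.01,0.13,0.18],[0,0.15,0.18],[-0.01,0.15,0.17],[-0.01,0.15,0.16],[-0.01,0.17,0.16]], "rotation": [[0,0,0],[0,0,0],[0,0,0],[0,0,0],[0,0,0],[0,0,0],[0,0,0],[0,0,0],[0,0,0],[0,0,0]], "jaw": [1,1,1,1,1,1,1,1,1,1]}}

```text
t: 13.98
position: [0.5778, 0.1126, 0.2701]
ee_rot: [[0.001, -0.999, -0.055], [-0.003, -0.055, 0.999], [-1.0, -0.001, -0.003]]
wrist_force: [-0.5, -6.3, 1.5]
finger_gap: 0.0074
```

Call:
{"fn": "apply_moves", "kwargs": {"travel": [[-0.01,0.17,0.15],[-0.01,0.17,0.15],[-0.01,0.18,0.13],[-0.01,0.19,0.13],[-0.01,0.19,0.12],[-0.01,0.2,0.12],[-0.01,0.2,0.11],[-0.01,0.2,0.1],[-0.01,0.21,0.09],[-0.02,0.21,0.08]], "rotation": [[0,0,0],[0,0,0],[0,0,0],[0,0,0],[0,0,0],[0,0,0],[0,0,0],[0,0,0],[0,0,0],[0,0,0]], "jaw": [1,1,1,1,1,1,1,1,1,1]}}

```text
t: 14.82
position: [0.5742, 0.1895, 0.3209]
ee_rot: [[0.006, -0.999, -0.054], [-0.002, -0.054, 0.999], [-1.0, -0.006, -0.003]]
wrist_force: [-1.2, -6.4, 8.0]
finger_gap: 0.0078
```

Call:
{"fn": "apply_moves", "kwargs": {"travel": [[0,0,0],[0,0,0]], "rotation": [[0,0,0],[0,0,0]], "jaw": [1,1]}}

```text
t: 14.98
position: [0.5742, 0.19, 0.3211]
ee_rot: [[0.007, -0.998, -0.055], [-0.001, -0.055, 0.998], [-1.0, -0.006, -0.002]]
wrist_force: [-1.2, -6.5, 9.7]
finger_gap: 0.0074
```

Run:
```python
from h import *
s=monitor.state();print(s["t"],s["position"],s["wrist_force"],s["finger_gap"])
im,*_=cap("scene","s5.png");w,*_=cap("wrist","w5.png")
c=np.vstack([cv2.resize(im[150:300,120:360],(560,350),interpolation=cv2.INTER_CUBIC)])
cv2.imwrite("pics/c5.png",np.hstack([c[:, :],]))
```

```text
14.9833 [0.57420083 0.19003626 0.32113142] [-1.17740799 -6.52071182  9.71934386] 0.00743082217463257
```

View pics/c5.png

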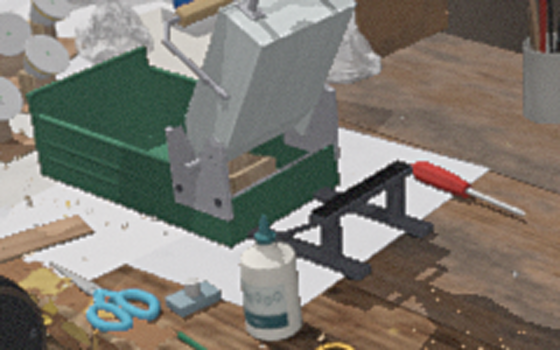

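The scene crop (10 viewed) shows the tote tipped to about 65°, the near pin down in its slot at (192,162), and offcuts in the hopper. The force is a light downward press, so I'll continue.

Call:
{"fn": "apply_moves", "kwargs": {"travel": [[-0.01,0.21,0.1],[-0.01,0.22,0.08],[-0.01,0.22,0.07],[-0.01,0.22,0.05],[-0.02,0.22,0.04],[-0.01,0.23,0.03],[-0.01,0.22,0.02],[-0.01,0.18,0.01],[-0.01,0.1,0.01],[0,0,0]], "rotation": [[0,0,0],[0,0,0],[0,0,0],[0,0,0],[0,0,0],[0,0,0],[0,0,0],[0,0,0],[0,0,0],[0,0,0]], "jaw": [1,1,1,1,1,1,1,1,1,1]}}

```text
t: 15.92
position: [0.5701, 0.2647, 0.3368]
ee_rot: [[0.007, -0.998, -0.056], [0.003, -0.056, 0.998], [-1.0, -0.007, 0.003]]
wrist_force: [0.4, -0.5, 6.2]
finger_gap: 0.0076
```

Call:
{"fn": "apply_moves", "kwargs": {"travel": [[0,0,0],[0,0,0],[0,0,0],[0,0,0],[0,0,0],[0,0,0],[0,0,0],[0,0,0],[0,0,0],[0,0,0]], "rotation": [[0,0,0],[0,0,0],[0,0,0],[0,0,0],[0,0,0],[0,0,0],[0,0,0],[0,0,0],[0,0,0],[0,0,0]], "jaw": [1,1,1,1,1,1,1,1,1,1]}}

```text
t: 16.75
position: [0.5702, 0.2639, 0.3368]
ee_rot: [[0.007, -0.998, -0.055], [0.003, -0.055, 0.998], [-1.0, -0.007, 0.003]]
wrist_force: [0.2, -1.3, 6.6]
finger_gap: 0.0074
```

Run:
```python
from h import *
s=monitor.state();print(s["t"],s["position"],s["wrist_force"],s["finger_gap"])
im,*_=cap("scene","s6.png");tp,*_=cap("top","t6.png");w,*_=cap("wrist","w6.png")
r=lambda a:cv2.resize(a,(400,300),interpolation=cv2.INTER_AREA if a.shape[0]>300 else cv2.INTER_CUBIC)
cv2.imwrite("pics/c6.png",np.vstack([np.hstack([r(im[120:300,110:350]),r(tp[160:310,0:200])]),np.hstack([r(w),r(w[:300,240:640])])]))
```

```text
16.75 [0.57020921 0.26394142 0.33679787] [ 0.19793238 -1.32593461  6.58478378] 0.007393396711551123
```

View pics/c6.png

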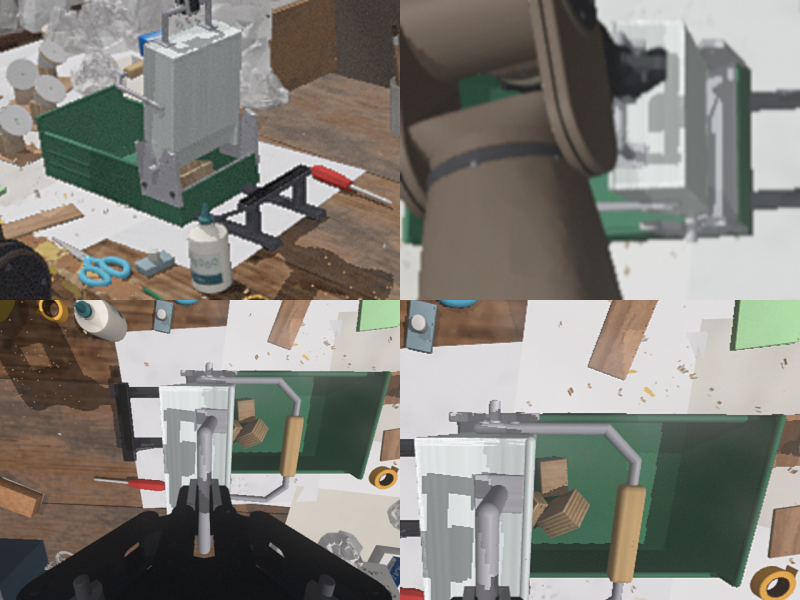

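View 11: the tote stands at about 82° with the pins in the slots and the offcuts piled in the hopper. The inside can't be seen from here, so I'll lower it along the same arc and then inspect.

Call:
{"fn": "apply_moves", "kwargs": {"travel": [[0.01,-0.1,-0.01],[0.01,-0.18,-0.01],[0.01,-0.22,-0.02],[0.01,-0.23,-0.03],[0.02,-0.22,-0.04],[0.01,-0.22,-0.05],[0.01,-0.22,-0.07],[0.01,-0.22,-0.08],[0.01,-0.21,-0.1],[0.02,-0.21,-0.08]], "rotation": [[0,0,0],[0,0,0],[0,0,0],[0,0,0],[0,0,0],[0,0,0],[0,0,0],[0,0,0],[0,0,0],[0,0,0]], "jaw": [1,1,1,1,1,1,1,1,1,1]}}

```text
t: 17.73
position: [0.575, 0.1823, 0.3184]
ee_rot: [[0.007, -0.998, -0.054], [0.003, -0.054, 0.999], [-1.0, -0.007, 0.003]]
wrist_force: [-1.8, -4.0, 8.9]
finger_gap: 0.0079
```

Call:
{"fn": "apply_moves", "kwargs": {"travel": [[0.01,-0.21,-0.09],[0.01,-0.2,-0.1],[0.01,-0.2,-0.11],[0.01,-0.2,-0.12],[0.01,-0.19,-0.12],[0.01,-0.19,-0.13],[0.01,-0.18,-0.13],[0.01,-0.17,-0.15],[0.01,-0.17,-0.15],[0.01,-0.17,-0.16]], "rotation": [[0,0,0],[0,0,0],[0,0,0],[0,0,0],[0,0,0],[0,0,0],[0,0,0],[0,0,0],[0,0,0],[0,0,0]], "jaw": [1,1,1,1,1,1,1,1,1,1]}}

```text
t: 18.57
position: [0.5793, 0.1061, 0.2658]
ee_rot: [[0.005, -0.999, -0.054], [0.0, -0.054, 0.999], [-1.0, -0.005, 0.0]]
wrist_force: [-0.2, -5.5, 4.7]
finger_gap: 0.0077
```

Run:
```python
from h import *
s=monitor.state();print(s["t"],s["position"],s["wrist_force"],s["finger_gap"])
im,*_=cap("wrist","w7.png")
# wood-coloured pixels, blob list
h=cv2.cvtColor(im,cv2.COLOR_BGR2HSV);m=cv2.inRange(h,(8,50,90),(22,190,255));m=cv2.morphologyEx(m,cv2.MORPH_OPEN,np.ones((5,5)))
n,l,st,c=cv2.connectedComponentsWithStats(m)
for i in range(1,n):
    if st[i,4]>150:print(c[i].round(),st[i])
```

```text
18.5667 [0.5792705  0.10606728 0.26578371] [-0.15877728 -5.51307433  4.682597  ] 0.007700442384045698
[198.  65.] [   85     0   228   130 18568]
[363.  16.] [ 337    0   56   35 1676]
[475.  13.] [ 423    0  111   30 2779]
[627.  37.] [ 604    0   36   69 1545]
[60. 94.] [  35   75   49   40 1405]
[141. 261.] [    0   125   315   230 38887]
[177. 140.] [155 130  38  27 643]
[222. 173.] [ 201  136   39   74 2043]
[527. 173.] [517 146  20  56 664]
[554. 218.] [ 507  165   89   92 4460]
[630. 343.] [ 615  290   25   88 1309]
[ 75. 366.] [    0   310   193   107 13918]
[547. 363.] [ 497  356  100   16 1196]
[524. 394.] [484 370  77  46 751]
[562. 381.] [ 524  371   67   25 1070]
```

Call:
{"fn": "apply_moves", "kwargs": {"travel": [[0.01,-0.17,-0.16],[0.01,-0.15,-0.16],[0.01,-0.15,-0.17],[0,-0.15,-0.18],[0.01,-0.13,-0.18],[0.01,-0.13,-0.19],[0.01,-0.13,-0.19],[0,-0.11,-0.19],[0.01,-0.11,-0.2],[0,-0.1,-0.21]], "rotation": [[0,0,0],[0,0,0],[0,0,0],[0,0,0],[0,0,0],[0,0,0],[0,0,0],[0,0,0],[0,0,0],[0,0,0]], "jaw": [1,1,1,1,1,1,1,1,1,1]}}

```text
t: 19.45
position: [0.5805, 0.0543, 0.1873]
ee_rot: [[-0.001, -0.999, -0.054], [0.004, -0.054, 0.999], [-1.0, 0.0, 0.004]]
wrist_force: [3.1, 5.9, -3.0]
finger_gap: 0.0074
```

I repeated one row at the start of that call. The measured pose is still within about 1.5 mm of the arc and the force is only ~6 N. The remaining rows below are corrected for it.

Call:
{"fn": "apply_moves", "kwargs": {"travel": [[0.01,-0.07,-0.21],[0,-0.06,-0.21],[0.01,-0.05,-0.21],[0,-0.04,-0.21],[0.01,-0.03,-0.2],[0,-0.03,-0.18],[0,-0.02,-0.13],[0,-0.01,-0.1],[0,-0.01,-0.06],[0,0,0]], "rotation": [[0,0,0],[0,0,0],[0,0,0],[0,0,0],[0,0,0],[0,0,0],[0,0,0],[0,0,0],[0,0,0],[0,0,0]], "jaw": [1,1,1,1,1,1,1,1,1,1]}}

```text
t: 20.28
position: [0.5817, 0.0398, 0.1293]
ee_rot: [[-0.002, -0.998, -0.055], [-0.001, -0.055, 0.998], [-1.0, 0.002, -0.001]]
wrist_force: [-2.6, -1.1, 3.0]
finger_gap: 0.0073
```

Call:
{"fn": "apply_moves", "kwargs": {"travel": [[0,0,-0.03],[0,0,-0.03],[0,0,0],[0,0,0]], "rotation": [[0,0,0],[0,0,0],[0,0,0],[0,0,0]], "jaw": [1,1,1,1]}}

```text
t: 20.62
position: [0.5818, 0.0397, 0.129]
ee_rot: [[-0.002, -0.998, -0.056], [-0.002, -0.056, 0.998], [-1.0, 0.002, -0.002]]
wrist_force: [-6.8, -0.8, 13.2]
finger_gap: 0.0074
```

It is resting: z no longer falls and the force is rising. I'll relax, open to 43 mm and lift straight out.

Call:
{"fn": "apply_moves", "kwargs": {"travel": [[0,0,0.04],[0,0,0],[0,0,0],[0,0,0],[0,0,0],[0,0,0],[0,0,0],[0,0,0]], "rotation": [[0,0,0],[0,0,0],[0,0,0],[0,0,0],[0,0,0],[0,0,0],[0,0,0],[0,0,0]], "jaw": [1,0.7,0.5,0.3,0.1,0,0,0]}}

```text
t: 21.28
position: [0.5818, 0.0403, 0.1275]
ee_rot: [[-0.0, -0.998, -0.055], [-0.0, -0.055, 0.998], [-1.0, 0.0, -0.0]]
wrist_force: [-0.3, -0.3, -0.2]
finger_gap: 0.043
```

Call:
{"fn": "apply_moves", "kwargs": {"travel": [[0,0,0.2],[0,0,0.5],[0,0,0.7],[0,0,0.8],[0,0,0.8],[0,0,0.8],[0,0,0.6],[0,0,0.3],[0,0,0],[0,0,0]], "rotation": [[0,0,0],[0,0,0],[0,0,0],[0,0,0],[0,0,0],[0,0,0],[0,0,0],[0,0,0],[0,0,0],[0,0,0]], "jaw": [0,0,0,0,0,0,0,0,0,0]}}

```text
t: 22.12
position: [0.5818, 0.0403, 0.3155]
ee_rot: [[0.0, -0.999, -0.055], [-0.0, -0.055, 0.999], [-1.0, -0.0, -0.0]]
wrist_force: [-0.0, 0.2, -0.1]
finger_gap: 0.043
```

Run:
```python
from h import *
s=monitor.state();print(s["t"],s["position"],s["wrist_force"],s["finger_gap"])
w,K,R,t=cap("wrist","w8.png");tp,*_=cap("top","t8.png");im,*_=cap("scene","s8.png")
o=np.array([.575,.1703,.075]);h=np.radians(93.15);X=np.array([np.cos(h),np.sin(h),0]);Y=np.array([-X[1],X[0],0])
for p in[(-130,41,50),(-130,-41,50),(100,104,26),(100,-104,26)]:
    q=np.array(p)/1000;u=proj(K,R,t,o+X*q[0]+Y*q[1]+[0,0,q[2]]);cv2.circle(w,tuple(int(v) for v in np.round(u)),3,(0,0,255),1)
r=lambda a:cv2.resize(a,(400,300),interpolation=cv2.INTER_CUBIC)
cv2.imwrite("pics/c8.png",np.vstack([np.hstack([r(w[60:330,280:640]),r(tp[160:310,0:200*1+60])]),np.hstack([r(im[150:330,110:350]),r(tp[130:370,150:470])])]))
```

```text
22.1167 [0.58176828 0.04031748 0.31553367] [-0.0495513   0.16110342 -0.08017106] 0.043041277161902015
```

View pics/c8.png

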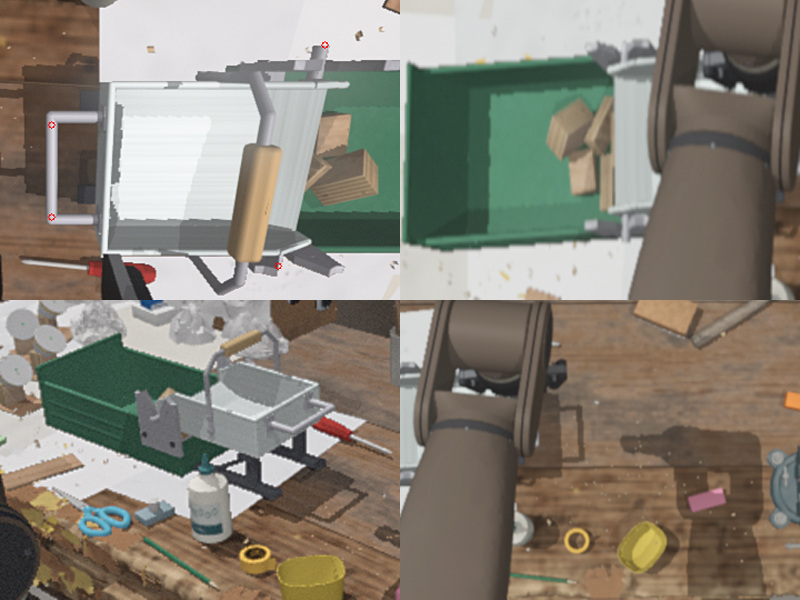

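View 12: the tote is empty and seated, with its bar and pins on the same marks as before tipping. The gripper is clear of everything, so I'm handing in.

```bash
python3 -c "
from plant import env
print(env.job_done())"
```

```text
the job is handed in; nothing more can be done
None
```

I set the tote on the hopper by its wooden grip, tipped it on its pins by the rear bar to about 82°, lowered it back onto the rest bar and let go. The job was handed in at about 22 s.

**Last checks:**
- **Tote:** its floor is empty. The rear bar and pins are within about a pixel of where they were when it was first seated.
- **Offcuts:** four are visible in the hopper. The fifth could not be seen in any view; I take it to be under the lip, since it is not in the tote and I saw none on the bench.
- **Loose things:** I did not see that anything had moved, but I compared them only by eye.
- **Robot:** the gripper stands clear above the tote with zero force. The highest wrist force in the readings at the end of each move was about 15 N.

**What disagreed:**
- **Repeated row:** I sent one row twice while lowering. Its worst effect was about 1.5 mm off the arc and 7 N, and I corrected it in the next rows.
- **Bar in the fingers:** the bar slipped about 3 mm in the fingers during the swing.

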